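# Tip the used fixture blocks into the feed hopper

## Robot

A 6-joint arm with a two-finger parallel gripper is mounted at the origin on a cart in front of the work surface, level with it; the furniture and walls round the work are solid. World frame = base frame: x ahead of the robot, y to its left, z up, the work surface at z = 0. Lengths are in m, angles in rad, forces in N, time in s.
With the tool pointing down it reaches from about 0.3 to 0.825 m from the base axis. Payload 5.4 kg.
Tool frame: the origin (TCP) lies on the centre line of the jaws, within the pads' length; the fingertips stand 19 mm ahead of it and the grasp point (between the pads) is the TCP; z points along the fingers, x is the direction in which the jaws open and shut, and the axes are right-handed (so a half turn about z gives the same grasp; the last joint's range is limited). The gripper opens to 92 mm and grips with 3 to 60 N. Pads are 20 mm wide; open, the fingers measure 128 mm over their backs; the gripper's body (75 mm by 189 mm) begins 69 mm behind the grasp point.
Start: joints at [-1.45, 0.158, 1.597, -0, 1.386, -0.21], TCP at [0.187, -0.544, 0.234] pointing down, gripper open.
Joint ranges: [-2.91, 2.91], [-0.94, 2.29], [0.18, 2.7], [-1.29, 4.43], [0.17, 2.64], [-3, 3]. Speed limits (rad/s): [2.57, 2.57, 3.14, 3.14, 3.14, 3.14].

## Interface

Orientations are given as a rotation vector (axis times angle).
In Python, from bench import env, imaging gives the robot as it stands.
- The arm moves only by the shell command python3 -m crank 'ROWS'. ROWS is JSON, a list of rows, each a list of 7 numbers: the shift along the world's x, y, z in units of 0.4 m (1.0 is 0.4 m), then the turn, a rotation vector about the world's x, y, z in units of 90 degrees (1.0 is 90 degrees), then the opening, from -1 (shut) to 1 (fully open). In form: [[tx, ty, tz, ax, ay, az, jaw], ...]. A call has exactly 5 rows; each row is the pose to reach, as a shift and turn from the pose measured when the call began; what a row does not reach only later rows make up. A row lasts 1/8 s, in which the tool goes at most 62.5 mm and 10.7 degrees, less where a joint would pass 70% of its speed; a pose out of reach is approached as far as the arm can. A call with a number of a shift or a turn outside -1 to 1 is refused whole. A call with a gripper value outside its range is refused whole. The fingers move at their own pace and stop on an object; the grip force is fixed at half the most. Time passes only in rows, so rows that repeat a pose let the fingers close, or fill a call up. It gives the time, the measured TCP pose, the force and the opening at its end, in the units of the state.
- env.observe(): the state, without advancing time (a new reading comes with each control period).
- imaging.get_image(name): name is "side" or "top" or "wrist"; returns a dict with "color" (384x512x3 uint8, red, green, blue), "K" (3x3 intrinsics, pixels), "R" (3x3) and "t" (3): a world point X has camera coordinates R X + t. Camera axes: x right, y down, z forward; pixel columns grow to the right and rows downward; lengths in m; the calibration is good to about 2 mm. A picture is of the moment at which its call begins. There is no depth.
- env.hand_in(): hands the job in, once; it reports no verdict.
The state is a dict: "clock": time; "joints": joint angles; "qvel": joint speeds; "joint_efforts": joint torques, N m; "ee_pos": TCP position; "tool_rot": TCP orientation; "ft_force": force on the tool from outside, world axes, zero at the start; "moment": the same for the moment, N m; "finger_gap": finger opening in m.
Only numpy, scipy, OpenCV 4.12 (cv2) and the standard library are available. Lean on these libraries where they do the work, as an engineer would, in place of code of your own. Each camera call takes 0.05 s, during which the arm holds its last target.

## Task

Slide the hopper's cover fully open and leave it open. Then pick up the aluminium tote by its black handle, tip all four fixture blocks out of it into the hopper, and stand the empty tote back upright in the middle of its mat, without shifting or knocking over the other things on the table.

Things in the scene. Friction and masses are not known exactly. Their poses are not given: they have to be found in the camera images.
- tote: open aluminium tote, 220 g, 102 mm wide, floor and walls 3 mm, walls 34 mm high. Origin: centre of its underside, z up; it runs from x = -75.5 to +70 mm. -x points out of its pouring mouth, the end without a wall, where the floor ramps up 8 mm over 40 mm. Polished floor: parts slide out once it is tipped mouth-down 25 to 35 degrees; 50 empties it. A black bail handle bridges it crosswise
- tote_grip (a point): centre of the tote's black handle bar: 14 mm thick along the tote's x (grip it across this), 22 mm high, 96 mm long along the tote's y; 85 mm above the tote's underside at tote x = +10 mm. The bar's underside is 74 mm above the tote's, clear of all inside. Axes as the tote's
- tote_lip (a point): middle of the tote's pouring lip: tote x = -75.5 mm, 11 mm above the tote's underside
- mat: thin black rubber mat, fixed, 180 x 130 x 3 mm, on which the tote stands. Origin: centre of its underside; long side along its x
- hopper: grey square feed hopper, fixed, 166 x 166 mm, wall rim 112 mm above the table. Two dark cover rails, up to z = 126 mm, run along its x on both sides (y = +/-78.5 mm, x from -83 to +225 mm), overhang on +x and end in a cross bar. Opening between them 148 mm; inside, slopes lead to a floor at z = 18 mm. Origin: centre of its underside, z up; +x is where the cover slides out
- hopper_mouth (a point): centre of the hopper's mouth at rim height, 112 mm above the table; axes as the hopper's
- cover (a joint): sliding cover plate of the hopper, 160 x 147 x 3 mm, upper face 119 mm above the table: 0 = shut, 0.14 m = fully open at its stop (slid along the hopper's +x); starts at 0 to 0.03, slides with about 1.5 N of friction, stays where left. Fully open, the mouth is free from x = -79 to +60 mm in the hopper's frame
- cover_knob (a point): grip point on the cover's black round knob (24 mm diameter, standing 38 mm above the plate, 9 to 36 mm up is the straight part); this point is on its axis 23 mm above the plate, 142 mm above the table; shut, it lies at x = -20 mm in the hopper's frame and moves with the cover
- v_block_1: V block, ground steel, 26 x 26 x 22 mm with a V notch in the top, 70 g (hidden mass varies a little); starts in the tote. Origin: centre of its underside
- v_block_2: V block, ground steel, 26 x 26 x 22 mm with a V notch in the top, 70 g (hidden mass varies a little); starts in the tote. Origin: centre of its underside
- clamp_1: black clamp block with two pale screws, 18 x 36 x 24 mm, 55 g (varies); starts in the tote. Origin: centre of its underside
- clamp_2: black clamp block with two pale screws, 18 x 36 x 24 mm, 55 g (varies); starts in the tote. Origin: centre of its underside
- wash_bottle: white squeeze wash bottle with screw cap and bent spout, 57 x 78 x 176 mm, standing between tote and hopper. Bystander, not to be disturbed. Origin: centre of its underside
- dropper_bottle: brown dropper bottle, 33 x 34 x 102 mm, standing. Bystander, not to be disturbed. Origin: centre of its underside
- collet: collet holder, 24 mm diameter, 42 mm high, standing in front of the mat. Bystander, not to be disturbed. Origin: centre of its underside
- vial: capped sample vial, 20 mm diameter, 48 mm high, standing in front of the hopper. Bystander, not to be disturbed. Origin: centre of its underside
- lens_cap: black lens cap, 36 mm diameter, 15 mm high, lying behind the mat. Bystander, not to be disturbed. Origin: centre of its underside
- screwdriver: screwdriver, 132 mm long, 15 mm high, lying on the table between robot and wash bottle. Bystander, not to be disturbed. Origin: centre of its underside, its length along its y
Things that resemble listed ones, but are neither listed nor needed, are in the scene too. Of the things that look like the tote, the smaller one is meant.

How it is judged:
By the outcome, as a careful person would: the job done as asked, in the order asked, and still so for the second after the job is handed in, with the robot touching nothing.
It also fails if it takes over 59 s, if anything falls off the work surface, if the arm or the gripper's body presses on something with over 40 N, if the wrist force passes 120 N, or if a joint passes its speed limit or range.

## Working session

There is one attempt and no reset: what is moved stays moved. The work goes in short steps, Python scripts to look and compute and a shell command to move; the robot and the scene stay as the last step left them, time stands still between calls to the robot, and variables do not carry over. Pictures are saved under pics/ and viewed, and the job is handed in when it is done.

```bash
ls; mkdir -p pics
cat > h.py <<'E'
import numpy as np,cv2
from bench import env,imaging
from scipy.spatial.transform import Rotation as Ro
def snap(n,f):
    d=imaging.get_image(n); cv2.imwrite('pics/'+f,d['color'][:,:,::-1]); np.savez('pics/'+f+'.npz',**d); return d
def load(f): return np.load('pics/'+f+'.npz')
def ray(d,uv,z):
    K,R,t=d['K'],d['R'],d['t']; r=R.T@np.linalg.solve(K,[uv[0],uv[1],1]); c=-R.T@t
    return c+r*(z-c[2])/r[2]
def proj(d,X):
    p=d['K']@(d['R']@np.array(X,float)+d['t']); return p[:2]/p[2]
E
python3 - <<'E'
from h import *
np.set_printoptions(precision=3,suppress=True)
for n in ['side','top','wrist']:
    d=snap(n,n+'0.png'); print(n,d['K'].tolist(),-d['R'].T@d['t'])
    cv2.imwrite(f'pics/{n}0b.png',cv2.resize(d['color'][:,:,::-1],(800,600),interpolation=cv2.INTER_CUBIC))
print(env.observe())
E
```

```text
pics
side [[404.44165919908636, 0.0, 262.6223155378943], [0.0, 404.44165919908636, 193.08144441156693], [0.0, 0.0, 1.0]] [0.445 0.533 0.917]
top [[486.35348949167366, 0.0, 254.71004419798552], [0.0, 486.35348949167366, 187.58697168250984], [0.0, 0.0, 1.0]] [ 0.37  -0.018  1.652]
wrist [[335.6692432610512, 0.0, 255.01229090744798], [0.0, 335.6692432610512, 192.8841093198289], [0.0, 0.0, 1.0]] [ 0.252 -0.521  0.384]
{'clock': 0.15, 'joints': array([-1.45 ,  0.159,  1.598,  0.   ,  1.386, -0.21 ]), 'qvel': array([-0.001, -0.002, -0.005,  0.   ,  0.   , -0.001]), 'joint_efforts': array([ -0.   , -38.592, -32.243,   0.07 ,   0.035,  -0.   ]), 'ee_pos': array([ 0.187, -0.543,  0.233]), 'tool_rot': array([-2.556,  1.825,  0.001]), 'ft_force': array([-0.67 , -0.091, -0.665]), 'moment': array([-0.06 ,  0.021,  0.004]), 'finger_gap': 0.09159521688701548}
```

View pics/top0b.png

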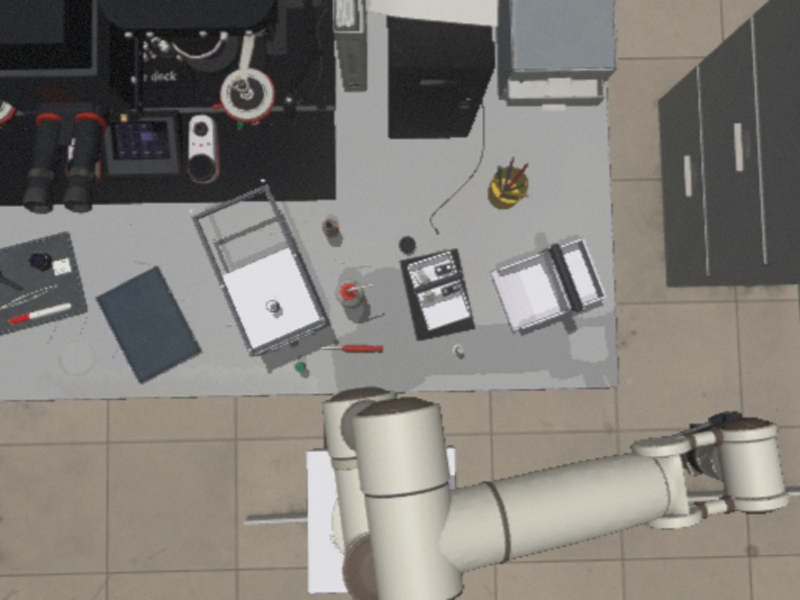

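View pics/side0b.png

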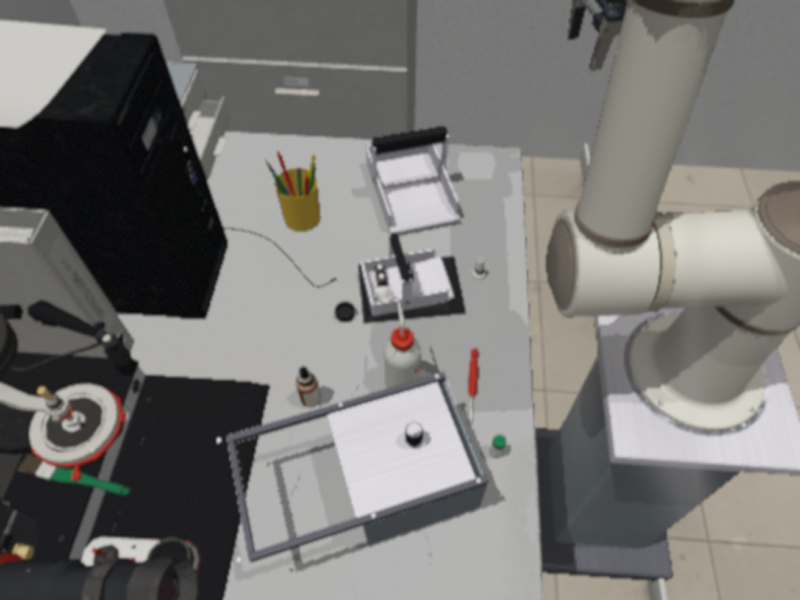

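Run:
```python
from h import *
d=load('top0.png');c=d['color'][:,:,::-1]
a=c[110:240,110:230];cv2.imwrite('pics/t_a.png',cv2.resize(a,None,fx=4.6,fy=4.6,interpolation=cv2.INTER_CUBIC)) 
a=c[145:235,210:320];cv2.imwrite('pics/t_b.png',cv2.resize(a,None,fx=6,fy=6,interpolation=cv2.INTER_CUBIC))
d=load('side0.png');c=d['color'][:,:,::-1]
a=c[140:260,200:310];cv2.imwrite('pics/s_b.png',cv2.resize(a,None,fx=5,fy=5,interpolation=cv2.INTER_CUBIC))
a=c[230:370,140:320];cv2.imwrite('pics/s_a.png',cv2.resize(a,None,fx=4,fy=4,interpolation=cv2.INTER_CUBIC))
```

```text
(no output)
```

View pics/t_a.png

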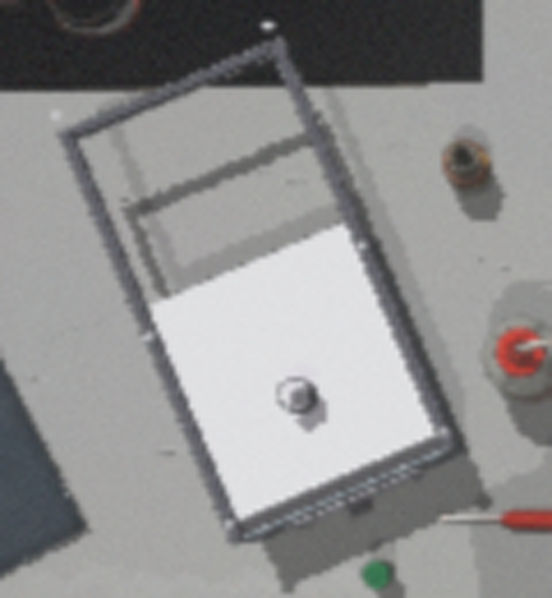

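View pics/t_b.png

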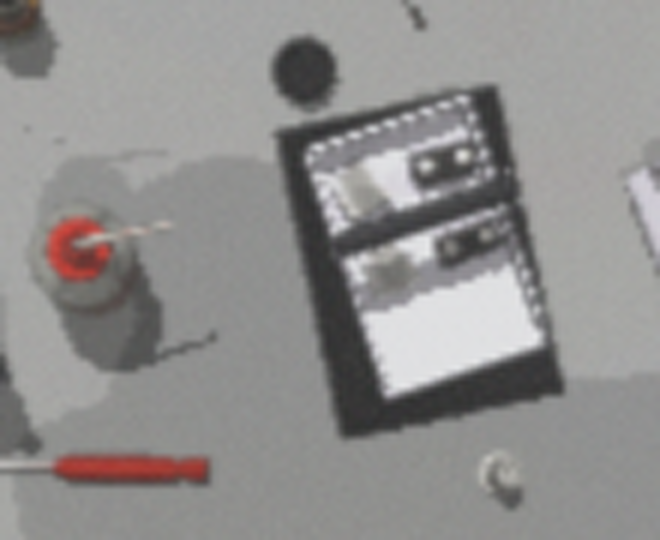

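View pics/s_b.png

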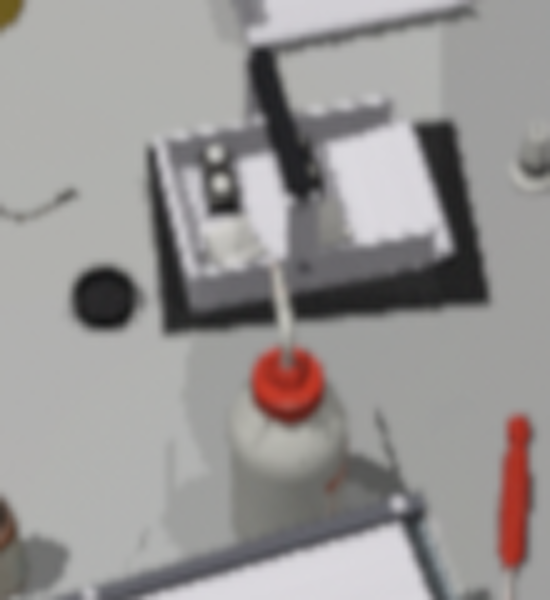

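View pics/s_a.png

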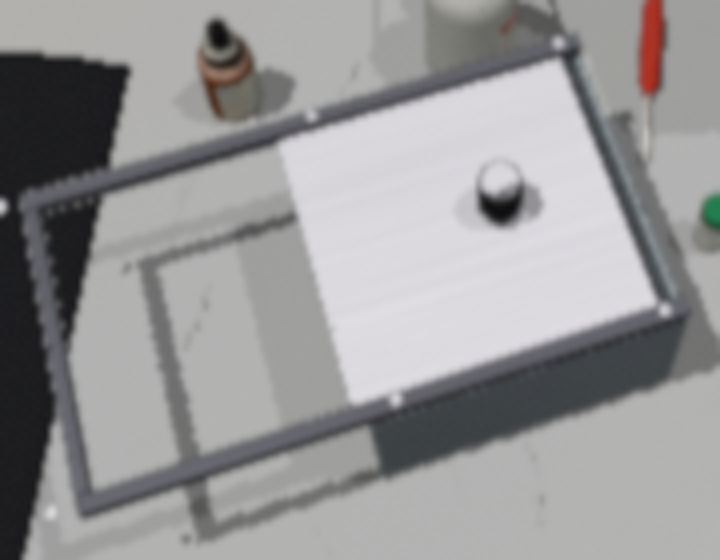

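Run:
```python
from h import *
np.set_printoptions(precision=4,suppress=True)
T=load('top0.png');S=load('side0.png')
def mk(d,s,ox,oy): return lambda u,v,z: ray(d,((u+.5)/s-.5+ox,(v+.5)/s-.5+oy),z)
ta=mk(T,4.6,110,110);tb=mk(T,6,210,145);sb=mk(S,5,200,140);sa=mk(S,4,140,230)
def dirs(P):
    P=np.array(P);print(P[:,:2]);return P
print('rails top TR TL BL BR');a=dirs([ta(279,38,.126),ta(65,133,.126),ta(233,540,.126),ta(462,452,.126)])
print('rails side');b=dirs([sa(22,195,.126),sa(85,515,.126),sa(683,312,.126),sa(572,42,.126)])
for P in(a,b):
    e=[P[1]-P[2],P[0]-P[3]]; print([np.linalg.norm(x[:2]) for x in e],[np.degrees(np.arctan2(x[1],x[0])) for x in e], np.linalg.norm((P[0]-P[1])[:2]),'bar dir',np.degrees(np.arctan2(*(P[1]-P[0])[[1,0]]))-90)
    print('centre from near end',(P[2]+P[3])[:2]/2)
print('knob',ta(292,392,.157),sa(500,175,.157), 'side base', sa(500,215,.119))
print('mat top TL TR BR BL');a=dirs([tb(278,132,.003),tb(495,87,.003),tb(565,392,.003),tb(343,437,.003)]);print('c',a.mean(0))
print('mat side far-left.. ');b=dirs([sb(165,332,.003),sb(150,150,.003),sb(452,122,.003),sb(490,300,.003)]);print('c',b.mean(0))
for P in (a,b): e=[P[0]-P[3],P[1]-P[2]];print([np.linalg.norm(x[:2]) for x in e],[np.degrees(np.arctan2(x[1],x[0])) for x in e])
print('handle top');a=dirs([tb(338,243,.099),tb(518,190,.099)]);print(a.mean(0),np.linalg.norm(a[0]-a[1]),np.degrees(np.arctan2(*(a[0]-a[1])[[1,0]]))-90)
print('handle side');b=dirs([sb(305,180,.088),sb(263,60,.088)]);print(b.mean(0),np.linalg.norm(b[0]-b[1]),np.degrees(np.arctan2(*(b[0]-b[1])[[1,0]]))-90)
print('walls rim z=.037+.. back corners');print(tb(307,150,.037),tb(468,97,.037))
print('lip corners z.014',tb(385,400,.014),tb(548,345,.014))
print('bottle',tb(85,250,.176)[:2],tb(175,225,.17)[:2],sb(287,380,.16)[:2],'spout',sb(275,265,.17)[:2])
print('dropper',ta(465,158,.1)[:2],'vial',ta(378,572,.048)[:2],'collet',tb(500,470,.042)[:2],'lens',tb(305,70,.015)[:2])
```

```text
rails top TR TL BL BR
[[0.7003 0.2183]
 [0.6367 0.365 ]
 [0.3563 0.2519]
 [0.413  0.0961]]
rails side
[[0.7024 0.218 ]
 [0.6368 0.3708]
 [0.3605 0.2551]
 [0.4218 0.1077]]
[np.float64(0.302272617904437), np.float64(0.3121050726103889)] [np.float64(21.974096876201486), np.float64(23.03186625547229)] 0.15993771056895087 bar dir 23.437361273148696
centre from near end [0.3847 0.174 ]
[np.float64(0.29948924123754345), np.float64(0.3014379228315957)] [np.float64(22.732962058921753), np.float64(21.455846694038563)] 0.16631828572893848 bar dir 23.237156229848424
centre from near end [0.3912 0.1814]
knob [0.4543 0.2066 0.157 ] [0.4558 0.2024 0.157 ] side base [0.4549 0.208  0.119 ]
mat top TL TR BR BL
[[ 0.5542 -0.0526]
 [ 0.5778 -0.1767]
 [ 0.4036 -0.2121]
 [ 0.3806 -0.0859]]
c [ 0.479  -0.1318  0.003 ]
mat side far-left.. 
[[ 0.5566 -0.0518]
 [ 0.5789 -0.1746]
 [ 0.4069 -0.2084]
 [ 0.3825 -0.0857]]
c [ 0.4812 -0.1301  0.003 ]
[np.float64(0.17679552376447658), np.float64(0.17779283864038573)] [np.float64(10.866113702767409), np.float64(11.483881789437385)]
[np.float64(0.17739476325034997), np.float64(0.17532292550893833)] [np.float64(11.030479296699516), np.float64(11.134003010155672)]
handle top
[[ 0.4834 -0.0815]
 [ 0.5101 -0.1784]]
[ 0.4967 -0.1299  0.099 ] 0.10054118402520543 15.396656407660103
handle side
[[ 0.4848 -0.0954]
 [ 0.5131 -0.1743]]
[ 0.4989 -0.1349  0.088 ] 0.08385102712490579 19.69694716568813
walls rim z=.037+.. back corners
[ 0.5401 -0.0678  0.037 ] [ 0.5682 -0.1582  0.037 ]
lip corners z.014 [ 0.4008 -0.1095  0.014 ] [ 0.4299 -0.2019  0.014 ]
bottle [0.4765 0.05  ] [0.4889 0.0043] [0.4814 0.0696] spout [0.4909 0.0157]
dropper [0.619  0.0933] vial [0.3309 0.1628] collet [ 0.3605 -0.1705] lens [ 0.5878 -0.0683]
```

```bash
cat >> h.py <<'E'
np.set_printoptions(precision=4,suppress=True)
def need(pos,jawyaw,pitch=0):
    """pitch: deg of turn about tote y (at yaw) ; jaw along +yaw direction, tool down; print shift/turn units"""
    o=env.observe()
    A=Ro.from_euler('z',jawyaw,degrees=True)*Ro.from_euler('y',pitch,degrees=True)
    best=None
    for flip in (0,180):
        Rt=A*Ro.from_euler('x',180,degrees=True)*Ro.from_euler('z',flip,degrees=True)
        dr=(Rt*Ro.from_rotvec(o['tool_rot']).inv()).as_rotvec()
        if best is None or np.linalg.norm(dr)<np.linalg.norm(best): best=dr
    print('need shift',(np.array(pos)-o['ee_pos'])/.4,'turn',best/(np.pi/2))
def st():
    o=env.observe(); j=Ro.from_rotvec(o['tool_rot']).as_matrix()
    print('t',o['clock'],'p',o['ee_pos'],'jawyaw',np.degrees(np.arctan2(j[1,0],j[0,0])),'toolz',j[:,2],'q',o['joints'],'F',o['ft_force'],'gap',o['finger_gap'])
E
python3 -m crank '[[0.1,0.11,0.1,0,0,0.1,1],[0.2,0.22,0.2,0,0,0.2,1],[0.3,0.33,0.22,0,0,0.3,1],[0.4,0.44,0.22,0,0,0.41,1],[0.48,0.535,0.22,0,0,0.52,1]]'
python3 -c "
from h import *
st();need((.44,.05,.32),0);need((.455,.206,.3),22.7)"
```

```text
clock: 0.78
ee_pos: [0.3798, -0.3278, 0.3212]
tool_rot: [-3.073, 0.651, 0.001]
ft_force: [0.8, 0.1, 0.5]
finger_gap: 0.0919
t 0.775 p [ 0.3798 -0.3278  0.3212] jawyaw -23.932464271431197 toolz [-0.0005  0.0002 -1.    ] q [-0.9531 -0.0797  1.6708 -0.0003  1.551  -0.5354] F [0.7969 0.0824 0.4757] gap 0.09194059951289058
need shift [ 0.1505  0.9444 -0.0029] turn [-0.0001 -0.0004  0.2659]
need shift [ 0.188   1.3344 -0.0529] turn [-0.     -0.0004  0.5181]
```

```bash
python3 -m crank '[[0.03,0.15,0,0,0,0.06,1],[0.06,0.3,0,0,0,0.12,1],[0.09,0.45,0,0,0,0.18,1],[0.12,0.6,0,0,0,0.24,1],[0.14,0.74,0,0,0,0.3,1]]'
python3 -m crank '[[0.01,0.12,0,0,0,0.05,1],[0.02,0.25,-0.01,0,0,0.1,1],[0.03,0.38,-0.03,0,0,0.15,1],[0.04,0.5,-0.05,0,0,0.2,1],[0.048,0.594,-0.053,0,0,0.218,1]]'
python3 -c "
from h import *
st();d=snap('wrist','w1.png');need((.455,.206,.142),22.7)
cv2.imwrite('pics/w1b.png',cv2.resize(d['color'][:,:,::-1],(800,600)))"
```

```text
clock: 1.4
ee_pos: [0.4357, -0.0297, 0.321]
tool_rot: [-3.14, -0.089, 0.001]
ft_force: [0.6, -0.2, -0.1]
finger_gap: 0.0922
clock: 2.02
ee_pos: [0.4542, 0.2098, 0.2988]
tool_rot: [-3.078, -0.627, 0.003]
ft_force: [0.3, -0.9, -0.4]
finger_gap: 0.0917
t 2.025 p [0.4542 0.2098 0.2988] jawyaw 23.021477165850097 toolz [-0.002  -0.0004 -1.    ] q [ 0.1906 -0.0744  1.7091  0.      1.509  -0.2112] F [ 0.2697 -0.9082 -0.3945] gap 0.09169657514047581
need shift [ 0.0025 -0.0174 -0.3919] turn [-0.0017 -0.0013 -0.0053]
```

View pics/w1b.png

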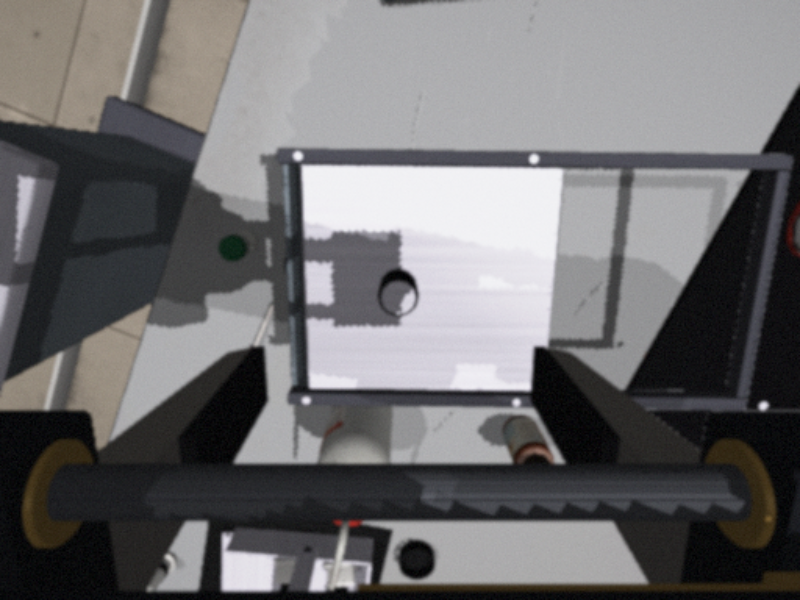

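```bash
python3 -c "
from h import *
d=load('w1.png');s=1.5625
f=lambda u,v,z: ray(d,((u+.5)/s-.5,(v+.5)/s-.5),z)
print('knob',f(402,298,.157))
P=[f(*a,.126) for a in((297,156),(533,159),(306,400),(516,403),(764,406))];print(P)
dg=lambda a,b:np.degrees(np.arctan2(*(b-a)[[1,0]]))
print(dg(P[0],P[1]),dg(P[2],P[4]),(P[0]+P[2])/2,np.linalg.norm(P[0]-P[2]))
q=[f(*a,.126) for a in((280,150),(792,156),(290,402),(740,405))];print(q,dg(q[0],q[1]),dg(q[2],q[3]))
c=[f(*a,.119) for a in((563,167),(552,390))];print('cover edge',c,dg(c[1],c[0])-90)
"
```

```text
knob [0.4569 0.2069 0.157 ]
[array([0.3681, 0.2557, 0.126 ]), array([0.4984, 0.3091, 0.126 ]), array([0.4284, 0.11  , 0.126 ]), array([0.5588, 0.1632, 0.126 ]), array([0.7128, 0.2264, 0.126 ])]
22.314260957411733 22.266362063176537 [0.3982 0.1828 0.126 ] 0.1576678698122505
[array([0.3576, 0.2549, 0.126 ]), array([0.6394, 0.3709, 0.126 ]), array([0.419 , 0.1044, 0.126 ]), array([0.6976, 0.2207, 0.126 ])] 22.369489865898714 22.6659607128982
cover edge [array([0.5189, 0.3129, 0.119 ]), array([0.5799, 0.179 , 0.119 ])] 24.509847773740077
```

```bash
python3 -m crank '[[0.004,-0.007,-0.13,0,0,0,1],[0.004,-0.007,-0.26,0,0,0,1],[0.004,-0.007,-0.34,0,0,0,1],[0.004,-0.007,-0.392,0,0,0,1],[0.004,-0.007,-0.392,0,0,0,1]]'
python3 -m crank '[[0,0,0,0,0,0,-1],[0,0,0,0,0,0,-1],[0,0,0,0,0,0,-1],[0,0,0,0,0,0,-1],[0,0,0,0,0,0,-1]]'
python3 -c "
from h import *
st()"
```

```text
clock: 2.7
ee_pos: [0.4549, 0.2098, 0.1408]
tool_rot: [-3.075, -0.63, 0.006]
ft_force: [-1.1, 0.3, -0.1]
finger_gap: 0.0917
clock: 3.32
ee_pos: [0.4549, 0.2098, 0.1409]
tool_rot: [-3.075, -0.63, 0.006]
ft_force: [0.3, -0.4, 0.3]
finger_gap: 0.0438
t 3.325 p [0.4549 0.2098 0.1409] jawyaw 23.168276276131667 toolz [-0.0041  0.0023 -1.    ] q [ 0.1886  0.0624  1.8929  0.0033  1.1899 -0.217 ] F [ 0.3173 -0.4093  0.3343] gap 0.0438078223598765
```

```bash
python3 -m crank '[[0,0,0,0,0,0,-1],[0,0,0,0,0,0,-1],[0,0,0,0,0,0,-1],[0,0,0,0,0,0,-1],[0,0,0,0,0,0,-1]]'
python3 -m crank '[[0.04,0.017,0,0,0,0,-1],[0.09,0.037,0,0,0,0,-1],[0.14,0.058,0,0,0,0,-1],[0.19,0.078,0,0,0,0,-1],[0.24,0.099,0,0,0,0,-1]]'
python3 -c "
from h import *
st()"
```

```text
clock: 3.95
ee_pos: [0.4548, 0.2098, 0.1409]
tool_rot: [-3.075, -0.63, 0.006]
ft_force: [-1.5, -0.2, 0.7]
finger_gap: 0.0231
clock: 4.58
ee_pos: [0.5513, 0.2495, 0.1409]
tool_rot: [-3.075, -0.63, 0.007]
ft_force: [-1.6, -1.4, 3.1]
finger_gap: 0.0231
t 4.575 p [0.5513 0.2495 0.1409] jawyaw 23.1703563498243 toolz [-0.005   0.0016 -1.    ] q [ 0.2241  0.3211  1.5937  0.0028  1.2313 -0.1812] F [-1.6435 -1.3847  3.119 ] gap 0.023138064265768657
```

```bash
python3 -m crank '[[0.012,0.005,0,0,0,0,-1],[0.024,0.01,0,0,0,0,-1],[0.036,0.015,0,0,0,0,-1],[0.044,0.018,0,0,0,0,-1],[0.05,0.021,0,0,0,0,-1]]'
python3 -m crank '[[0.003,0.001,0,0,0,0,-1],[0.006,0.002,0,0,0,0,-1],[0.009,0.004,0,0,0,0,-1],[0.012,0.005,0,0,0,0,-1],[0.012,0.005,0,0,0,0,-1]]'
python3 -c "
from h import *
st()"
```

```text
clock: 5.2
ee_pos: [0.5714, 0.2577, 0.141]
tool_rot: [-3.075, -0.63, 0.007]
ft_force: [-1.1, -1.7, 1.3]
finger_gap: 0.0227
clock: 5.82
ee_pos: [0.5734, 0.2585, 0.1409]
tool_rot: [-3.077, -0.631, 0.02]
ft_force: [-12.9, -6.4, 10.3]
finger_gap: 0.0233
t 5.825 p [0.5734 0.2585 0.1409] jawyaw 23.193104075609284 toolz [-0.0124 -0.002  -0.9999] q [ 0.2314  0.3849  1.5122  0.0009  1.2571 -0.1737] F [-12.8634  -6.3959  10.346 ] gap 0.02327189442233746
```

```bash
python3 -m crank '[[0,0,0,0,0,0,0],[0,0,0,0,0,0,0],[0,0,0,0,0,0,0.3],[0,0,0.05,0,0,0,0.3],[0,0,0.16,0,0,0,1]]'
python3 -m crank '[[0,0,0.13,0,0,0,1],[0,-0.05,0.26,0,0,0,1],[-0.03,-0.18,0.27,0,0,0,1],[-0.05,-0.3,0.27,0,0,0,1],[-0.07,-0.43,0.27,0,0,-0.03,1]]'
python3 -m crank '[[-0.02,-0.13,0,0,0,-0.01,1],[-0.04,-0.26,0,0,0,-0.02,1],[-0.06,-0.39,0,0,0,-0.03,1],[-0.08,-0.5,0,0,0,-0.05,1],[-0.09,-0.54,0,0,0,-0.05,1]]'
python3 -c "
from h import *
st();need((.497,-.1305,.3),17)
d=snap('wrist','w2.png')
cv2.imwrite('pics/w2b.png',cv2.resize(d['color'][:,:,::-1],(800,600)))
d=snap('side','s2.png')
cv2.imwrite('pics/s2b.png',cv2.resize(d['color'][:,:,::-1],(800,600)))
d=snap('top','t2.png')
cv2.imwrite('pics/t2b.png',cv2.resize(d['color'][:,:,::-1],(800,600)))
"
```

```text
clock: 6.45
ee_pos: [0.5723, 0.2583, 0.2045]
tool_rot: [-3.077, -0.631, 0.026]
ft_force: [0.4, 0.6, 1.1]
finger_gap: 0.0675
clock: 7.08
ee_pos: [0.5442, 0.0851, 0.3146]
tool_rot: [-3.091, -0.558, 0.021]
ft_force: [0.8, -0.5, -0.4]
finger_gap: 0.0918
clock: 7.7
ee_pos: [0.508, -0.133, 0.3161]
tool_rot: [3.111, 0.432, -0.018]
ft_force: [-0.9, 0.5, -0.1]
finger_gap: 0.092
t 7.7 p [ 0.508  -0.133   0.3161] jawyaw 15.817957056321516 toolz [-0.0113 -0.0021 -0.9999] q [-0.4821 -0.0071  1.6103 -0.0071  1.5474 -0.758 ] F [-0.8866  0.5006 -0.1083] gap 0.0920253000372967
need shift [-0.0276  0.0062 -0.0403] turn [ 0.0014 -0.0072  0.0131]
```

View pics/w2b.png

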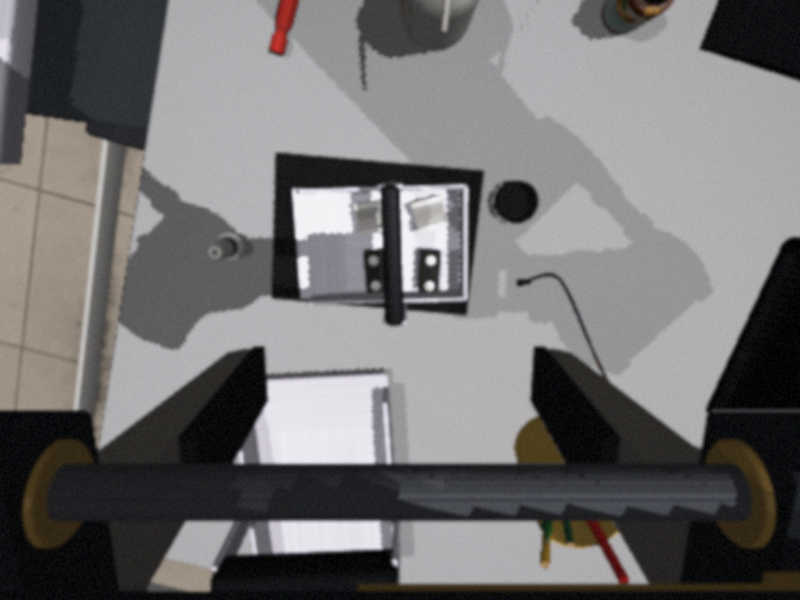

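View pics/s2b.png

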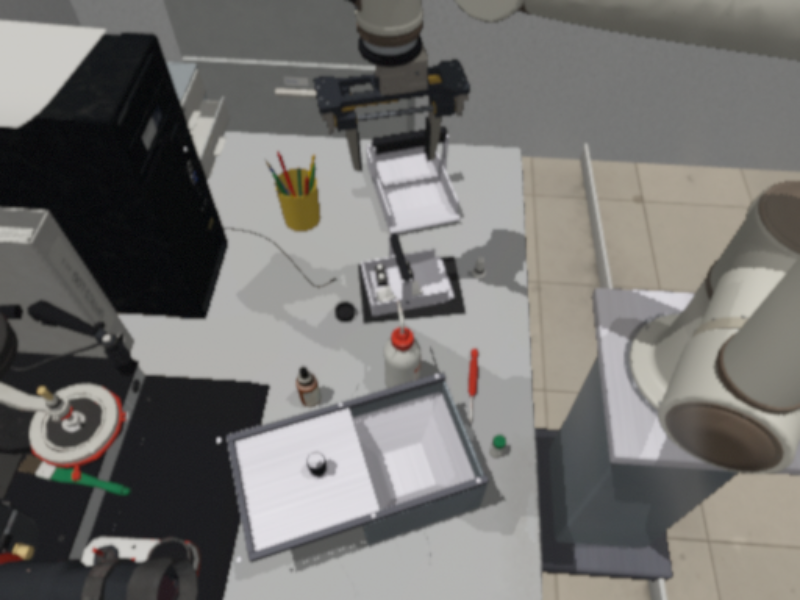

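```bash
python3 -c "
from h import *
d=load('w2.png');s=1.5625
f=lambda u,v,z: ray(d,((u+.5)/s-.5,(v+.5)/s-.5),z)
a=f(391,185,.099);b=f(396,325,.099);print(a,b,(a+b)/2,np.linalg.norm(a-b),np.degrees(np.arctan2(*(a-b)[[1,0]]))-90)
dg=lambda a,b:np.degrees(np.arctan2(*(b-a)[[1,0]]))
m=[f(*p,.003) for p in((277,153),(483,170),(466,314),(272,296))];print('mat',m,sum(m)/4,dg(m[0],m[1]),dg(m[3],m[2]))
r=[f(*p,.037) for p in((468,184),(468,300),)];l=[f(*p,.014) for p in((292,187),(300,299))]
print(r,l,'lipmid',sum(l)/2,'backmid',sum(r)/2,dg(sum(l)/2,sum(r)/2),dg(r[1],r[0])-90,dg(l[1],l[0])-90)
m=sum(r)/2; c=m-np.array([np.cos(.297),np.sin(.297),0])*.06; print('grip est from back',c)
g=(a+b)/2;need((g[0],g[1],.088),17)
"
```

```text
[ 0.4846 -0.0795  0.099 ] [ 0.5151 -0.1752  0.099 ] [ 0.4998 -0.1274  0.099 ] 0.10036796002175793 17.699839057497627
mat [array([ 0.3819, -0.0838,  0.003 ]), array([ 0.5555, -0.0493,  0.003 ]), array([ 0.5803, -0.1755,  0.003 ]), array([ 0.4049, -0.2081,  0.003 ])] [ 0.4806 -0.1291  0.003 ] 11.243187212469406 10.50612475036582
[array([ 0.5426, -0.0641,  0.037 ]), array([ 0.5717, -0.1554,  0.037 ])] [array([ 0.4028, -0.107 ,  0.014 ]), array([ 0.4316, -0.2005,  0.014 ])] lipmid [ 0.4172 -0.1538  0.014 ] backmid [ 0.5571 -0.1098  0.037 ] 17.452534429957574 17.663939274501246 17.142693849417213
grip est from back [ 0.4998 -0.1273  0.037 ]
need shift [-0.0215  0.0082 -0.5683] turn [ 0.0007 -0.0078  0.0117]
```

```bash
python3 -m crank '[[-0.02,0.007,-0.12,0,-0.008,0.012,1],[-0.02,0.007,-0.26,0,-0.008,0.012,1],[-0.02,0.007,-0.4,0,-0.008,0.012,1],[-0.02,0.007,-0.52,0,-0.008,0.012,1],[-0.02,0.007,-0.568,0,-0.008,0.012,1]]'
python3 -m crank '[[0,0,0,0,0,0,0],[0,0,0,0,0,0,-0.3],[0,0,0,0,0,0,-0.5],[0,0,0,0,0,0,-0.6],[0,0,0,0,0,0,-0.6]]'
python3 -c "
from h import *
st();need((.499,-.128,.088),17.4)"
```

```text
clock: 8.48
ee_pos: [0.4989, -0.1249, 0.0851]
tool_rot: [-3.104, -0.469, 0.006]
ft_force: [0.7, 0.3, 0.4]
finger_gap: 0.0919
clock: 9.1
ee_pos: [0.4992, -0.1251, 0.0857]
tool_rot: [-3.105, -0.468, 0.004]
ft_force: [-0.3, -0.2, 0.8]
finger_gap: 0.0443
t 9.1 p [ 0.4992 -0.1251  0.0857] jawyaw 17.16105420517081 toolz [-0.0031  0.0015 -1.    ] q [-0.4806  0.1765  1.8902 -0.0001  1.0783 -0.78  ] F [-0.26   -0.1988  0.7581] gap 0.04428976302544449
need shift [-0.0006 -0.0073  0.0059] turn [-0.0009 -0.002   0.0027]
```

```bash
python3 -m crank '[[0,-0.005,0.005,0,0,0,-0.7],[0,-0.005,0.005,0,0,0,-1],[0,-0.005,0.005,0,0,0,-1],[0,-0.005,0.005,0,0,0,-1],[0,-0.005,0.005,0,0,0,-1]]'
python3 -m crank '[[0,0,0,0,0,0,-1],[0,0,0,0,0,0,-1],[0,0,0,0,0,0,-1],[0,0,0.01,0,0,0,-1],[0,0,0.03,0,0,0,-1]]'
python3 -c "
from h import *
st()"
```

```text
clock: 9.72
ee_pos: [0.4991, -0.1271, 0.0877]
tool_rot: [-3.105, -0.469, 0.005]
ft_force: [-1.6, -1.1, 1.8]
finger_gap: 0.0136
clock: 10.35
ee_pos: [0.4982, -0.1265, 0.0989]
tool_rot: [-3.103, -0.468, 0.008]
ft_force: [-0.1, -0.3, -5.7]
finger_gap: 0.0139
t 10.35 p [ 0.4982 -0.1265  0.0989] jawyaw 17.168600383659538 toolz [-0.0056  0.0027 -1.    ] q [-0.4841  0.1566  1.8827 -0.0002  1.1085 -0.7836] F [-0.0907 -0.3014 -5.6888] gap 0.013900936260202935
```

```bash
python3 -m crank '[[0,0,0.1,0,0,0,-1],[0,0,0.2,0,0,0,-1],[0,0,0.32,0,0,0,-1],[0,0,0.44,0,0,0,-1],[0,0,0.55,0,0,0,-1]]'
python3 -c "
from h import *
st();need((.53,.05,.32),20);need((.5513,.2452,.3),22.4)
D=[(-1.45,.159,1.598,1.386,.187,-.543,.233),(.1906,-.0744,1.7091,1.509,.4542,.2098,.2988),(.1886,.0624,1.8929,1.1899,.4549,.2098,.1409),(.2241,.3211,1.5937,1.2313,.5513,.2495,.1409),(-.4821,-.0071,1.6103,1.5474,.508,-.133,.3161),(-.4806,.1765,1.8902,1.0783,.4992,-.1251,.0857),(-.9531,-.0797,1.6708,1.551,.3798,-.3278,.3212)]
D=np.array(D);a=np.arctan2(D[:,5],D[:,4])-D[:,0];r=np.hypot(D[:,4],D[:,5]);print('off',r*np.sin(a));rr=r*np.cos(a)
q2=D[:,1];s=q2+D[:,2];w=s+D[:,3]
from scipy.optimize import least_squares
f=lambda p:np.r_[p[0]+p[1]*np.sin(q2)+p[2]*np.sin(s)+p[3]*np.cos(s)-rr,p[4]+p[1]*np.cos(q2)+p[2]*np.cos(s)-p[3]*np.sin(s)-D[:,6]]
S=least_squares(f,[0,.4,.4,0,.1]);print(S.x,abs(S.fun).max())
"
```

```text
clock: 10.98
ee_pos: [0.4979, -0.1263, 0.3208]
tool_rot: [-3.103, -0.468, 0.007]
ft_force: [0.4, -0.5, -5.3]
finger_gap: 0.0138
t 10.975 p [ 0.4979 -0.1263  0.3208] jawyaw 17.17050871324656 toolz [-0.005   0.0026 -1.    ] q [-0.484  -0.0432  1.6367 -0.0001  1.5537 -0.7836] F [ 0.4068 -0.5161 -5.2894] gap 0.013847224981913325
need shift [ 0.0802  0.4408 -0.0019] turn [-0.0016 -0.0032  0.0314]
need shift [ 0.1334  0.9288 -0.0519] turn [-0.0015 -0.0033  0.0581]
off [0.1202 0.12   0.1208 0.1207 0.1177 0.1199 0.1198]
[-0.0012  0.3838  0.5191  0.0467 -0.0042] 0.0016230335130132945
```

```bash
python3 -m crank '[[0.02,0.1,0,0,0,0.01,-1],[0.04,0.2,0,0,0,0.02,-1],[0.06,0.31,0,0,0,0.02,-1],[0.08,0.42,0,0,0,0.03,-1],[0.1,0.53,0,0,0,0.035,-1]]'
python3 -m crank '[[0.02,0.1,0,0,0,0.01,-1],[0.03,0.2,0,0,0,0.02,-1],[0.04,0.29,-0.02,0,0,0.022,-1],[0.055,0.38,-0.04,0,0,0.022,-1],[0.055,0.408,-0.05,0,0,0.022,-1]]'
python3 -c "
from h import *
st();need((.5606,.249,.3),22.4);need((.5328,.2376,.269),22.4,-20)
d=snap('side','s3.png')
cv2.imwrite('pics/s3b.png',cv2.resize(d['color'][:,:,::-1],(800,600)))
"
```

```text
clock: 11.6
ee_pos: [0.5377, 0.0873, 0.3207]
tool_rot: [-3.089, -0.554, 0.008]
ft_force: [0.4, -0.6, -4.9]
finger_gap: 0.0137
clock: 12.22
ee_pos: [0.5589, 0.2523, 0.2996]
tool_rot: [-3.078, -0.611, 0.011]
ft_force: [-0.7, -0.2, -5.0]
finger_gap: 0.0138
t 12.225 p [0.5589 0.2523 0.2996] jawyaw 22.449237779413426 toolz [-0.0077  0.0024 -1.    ] q [ 0.2251  0.2272  1.3889  0.004   1.5325 -0.1668] F [-0.6809 -0.2468 -5.0444] gap 0.013816099435360558
need shift [ 0.0041 -0.0082  0.0011] turn [-0.0015 -0.0049 -0.0005]
need shift [-0.0654 -0.0367 -0.0764] turn [ 0.0833 -0.2103 -0.0011]
```

View pics/s3b.png

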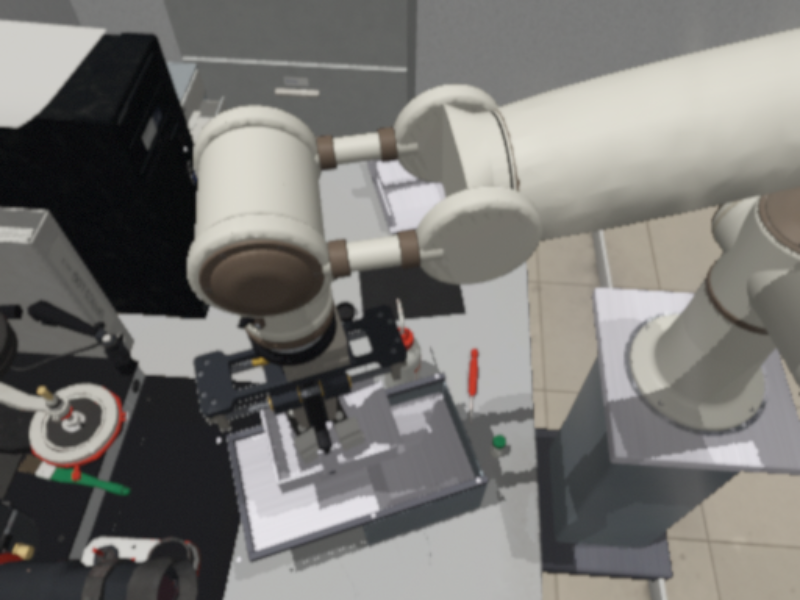

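```bash
python3 -m crank '[[-0.013,-0.01,-0.015,0.016,-0.04,0,-1],[-0.026,-0.02,-0.03,0.033,-0.084,0,-1],[-0.04,-0.03,-0.045,0.05,-0.126,0,-1],[-0.053,-0.037,-0.06,0.067,-0.168,0,-1],[-0.065,-0.037,-0.076,0.083,-0.21,0,-1]]'
python3 -c "
from h import *
st();need((.5162,.2307,.25),22.4,-30);need((.4801,.2159,.248),22.4,-50)
"
```

```text
clock: 12.9
ee_pos: [0.5321, 0.2361, 0.2687]
tool_rot: [-2.972, -0.589, -0.524]
ft_force: [1.0, -0.2, -4.9]
finger_gap: 0.0137
t 12.9 p [0.5321 0.2361 0.2687] jawyaw 22.44576531937072 toolz [ 0.3164  0.1296 -0.9397] q [ 0.1706 -0.1093  1.8363  0.0843  1.0747 -0.2484] F [ 0.9771 -0.1744 -4.8703] gap 0.013724942765340113
need shift [-0.0397 -0.0135 -0.0467] turn [ 0.0429 -0.1025 -0.0002]
need shift [-0.13   -0.0505 -0.0517] turn [ 0.1277 -0.308  -0.0001]
```

```bash
python3 -m crank '[[-0.008,-0.003,-0.01,0.008,-0.02,0,-1],[-0.016,-0.006,-0.02,0.017,-0.04,0,-1],[-0.024,-0.009,-0.03,0.025,-0.06,0,-1],[-0.032,-0.011,-0.038,0.034,-0.08,0,-1],[-0.04,-0.0135,-0.047,0.043,-0.1025,0,-1]]'
python3 -m crank '[[-0.015,-0.006,0,0.014,-0.035,0,-1],[-0.033,-0.013,0,0.028,-0.07,0,-1],[-0.05,-0.02,0,0.043,-0.105,0,-1],[-0.07,-0.028,-0.002,0.057,-0.14,0,-1],[-0.09,-0.037,-0.005,0.085,-0.206,0,-1]]'
python3 -c "
from h import *
st();need((.4801,.2159,.248),22.4,-50)
d=snap('side','s4.png')
cv2.imwrite('pics/s4b.png',cv2.resize(d['color'][:,:,::-1],(800,600)))
"
```

```text
clock: 13.52
ee_pos: [0.5154, 0.2294, 0.2495]
tool_rot: [-2.886, -0.571, -0.773]
ft_force: [0.6, -0.3, -4.2]
finger_gap: 0.0139
clock: 14.15
ee_pos: [0.4799, 0.2138, 0.2494]
tool_rot: [-2.654, -0.526, -1.247]
ft_force: [0.0, 0.7, -1.6]
finger_gap: 0.014
t 14.15 p [0.4799 0.2138 0.2494] jawyaw 22.562456849983164 toolz [ 0.7123  0.2909 -0.6387] q [ 0.0218 -0.6299  2.4346  0.5444  0.5605 -0.7177] F [ 0.0422  0.7054 -1.6058] gap 0.014007606325994189
need shift [ 0.0004  0.0051 -0.0034] turn [0.0005 0.0038 0.0005]
```

View pics/s4b.png

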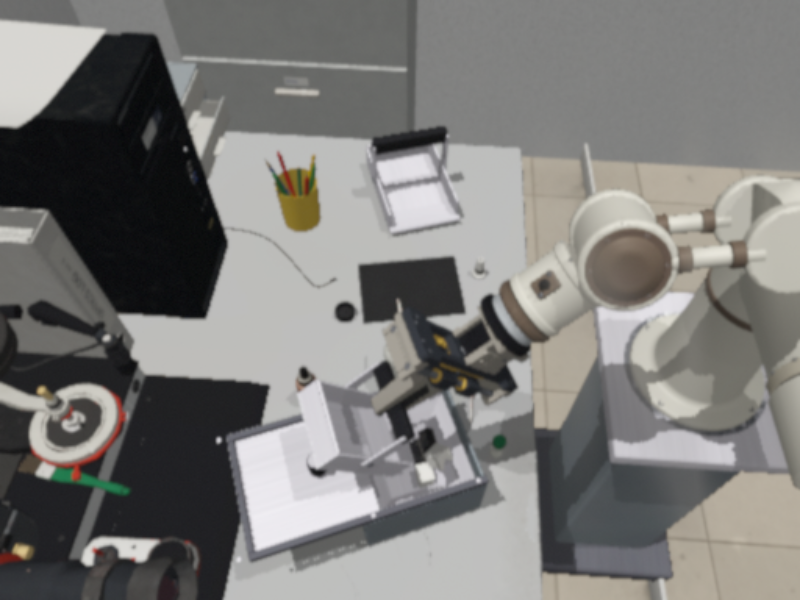

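```bash
python3 -m crank '[[0,0,0,0,0,0,-1],[0,0,0,0,0,0,-1],[0,0,0,0,0,0,-1],[0,0,0,0,0,0,-1],[0,0,0,0,0,0,-1]]'
python3 -c "
from h import *
st()
d=snap('side','s5.png');d2=snap('top','t5.png')
cv2.imwrite('pics/s5b.png',cv2.resize(d['color'][220:350,180:340,::-1],(800,650)))
cv2.imwrite('pics/t5b.png',cv2.resize(d2['color'][110:240,110:270,::-1],(740,600)))
"
```

```text
clock: 14.82
ee_pos: [0.4763, 0.2136, 0.2432]
tool_rot: [-2.656, -0.526, -1.239]
ft_force: [-0.8, -0.0, -2.6]
finger_gap: 0.0136
t 14.825 p [0.4763 0.2136 0.2432] jawyaw 22.431984898692388 toolz [ 0.7084  0.2914 -0.6428] q [ 0.0206 -0.6338  2.4466  0.5486  0.5595 -0.7228] F [-0.8252 -0.008  -2.6472] gap 0.013625278722407045
```

View pics/s5b.png

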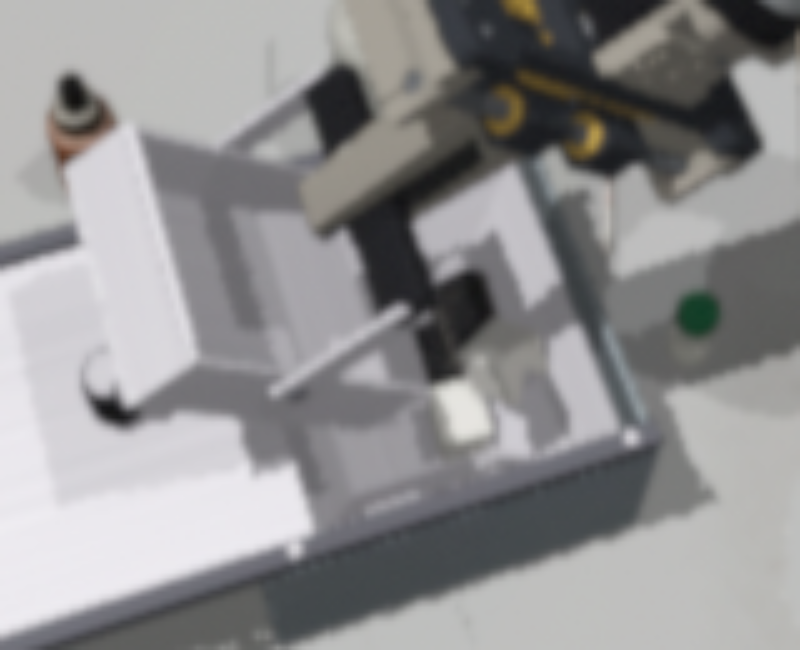

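View pics/t5b.png

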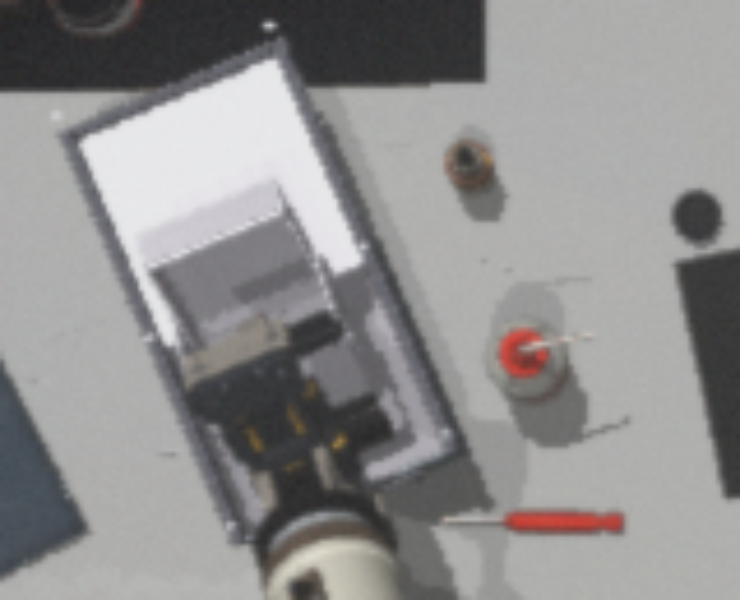

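```bash
python3 -m crank '[[0,0,0.03,0,0,0,-1],[0,0,0.08,0,0,0,-1],[0,0,0.13,0,0,0,-1],[0.01,0,0.17,0,0,0,-1],[0.03,0.01,0.2,0,0,0,-1]]'
python3 -c "
from h import *
st();need((.55,.24,.33),22.4,-5);need((.55,.24,.33),20,-0)
d=snap('side','s6.png');d2=snap('wrist','w6.png')
cv2.imwrite('pics/s6b.png',cv2.resize(d['color'][200:350,180:340,::-1],(640,600)))
cv2.imwrite('pics/w6b.png',cv2.resize(d2['color'][:,:,::-1],(800,600)))
"
```

```text
clock: 15.55
ee_pos: [0.4887, 0.2174, 0.325]
tool_rot: [-2.656, -0.525, -1.242]
ft_force: [0.1, 0.2, -2.5]
finger_gap: 0.0138
t 15.55 p [0.4887 0.2174 0.325 ] jawyaw 22.433712515475936 toolz [ 0.7099  0.291  -0.6414] q [ 0.0339 -0.6611  2.3003  0.4241  0.7052 -0.5663] F [ 0.0799  0.1578 -2.5016] gap 0.013807055623933633
need shift [0.1531 0.0564 0.0126] turn [-0.1901  0.4637  0.0002]
need shift [0.1531 0.0564 0.0126] turn [-0.2004  0.5194 -0.0248]
```

View pics/s6b.png

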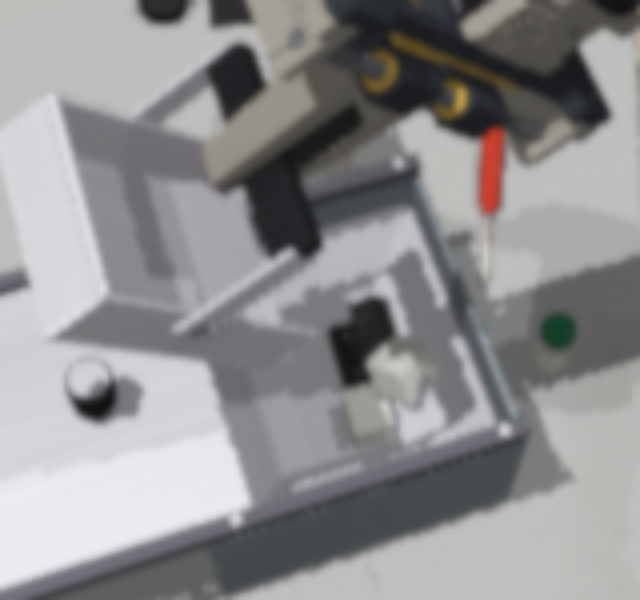

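View pics/w6b.png

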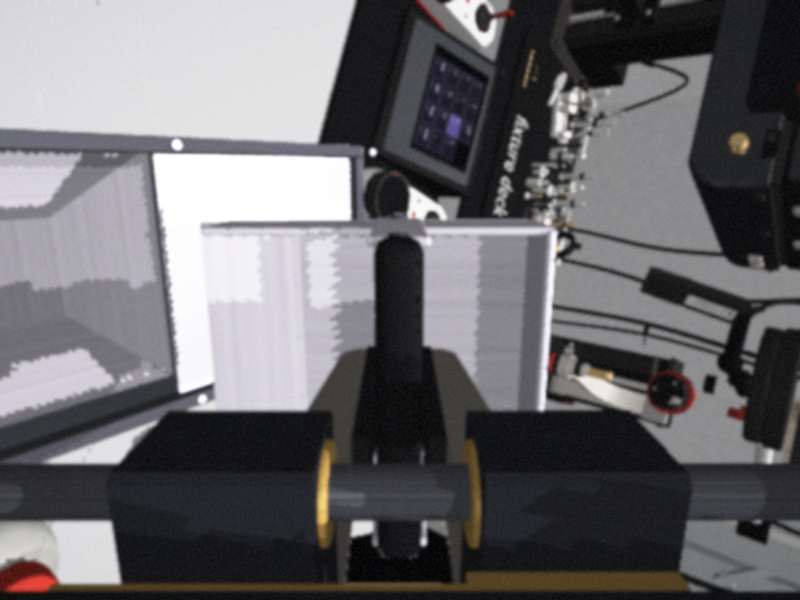

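```bash
python3 -m crank '[[0.03,0.01,0.02,-0.04,0.1,0,-1],[0.06,0.02,0.02,-0.08,0.2,0,-1],[0.09,0.03,0.02,-0.12,0.3,-0.005,-1],[0.12,0.04,0.02,-0.16,0.41,-0.015,-1],[0.15,0.05,0.02,-0.2,0.519,-0.025,-1]]'
python3 -c "
from h import *
st();need((.52,.0,.32),15,0);need((.489,-.128,.32),11)
"
```

```text
clock: 16.27
ee_pos: [0.5501, 0.238, 0.3344]
tool_rot: [3.094, 0.545, -0.003]
ft_force: [0.6, 0.5, -1.4]
finger_gap: 0.0137
t 16.275 p [0.5501 0.238  0.3344] jawyaw 19.974799443081476 toolz [-0.0015 -0.0007 -1.    ] q [ 0.2071  0.1773  1.379  -0.0003  1.587  -0.1415] F [ 0.5636  0.5368 -1.4443] gap 0.0136910963039782
need shift [-0.0752 -0.595  -0.0361] turn [ 0.0004 -0.001  -0.0553]
need shift [-0.1527 -0.915  -0.0361] turn [ 0.0003 -0.001  -0.0997]
```

```bash
python3 -m crank '[[-0.02,-0.1,0,0,0,-0.01,-1],[-0.03,-0.22,0,0,0,-0.02,-1],[-0.05,-0.34,0,0,0,-0.03,-1],[-0.06,-0.46,-0.01,0,0,-0.04,-1],[-0.08,-0.58,-0.02,0,0,-0.05,-1]]'
python3 -m crank '[[-0.01,-0.1,0,0,0,-0.01,-1],[-0.03,-0.2,0,0,0,-0.02,-1],[-0.05,-0.28,0,0,0,-0.03,-1],[-0.068,-0.335,-0.01,0,0,-0.05,-1],[-0.068,-0.335,-0.02,0,0,-0.05,-1]]'
python3 -c "
from h import *
st();need((.491,-.127,.14),11);need((.491,-.127,.088),11)
d2=snap('top','t7.png')
cv2.imwrite('pics/t7b.png',cv2.resize(d2['color'][100:250,110:310,::-1],(800,600)))
"
```

```text
clock: 16.9
ee_pos: [0.518, 0.0045, 0.326]
tool_rot: [3.113, 0.422, -0.001]
ft_force: [0.6, -0.2, -1.7]
finger_gap: 0.0139
clock: 17.52
ee_pos: [0.4905, -0.1306, 0.3176]
tool_rot: [-3.127, -0.296, 0.001]
ft_force: [1.3, 0.2, -3.0]
finger_gap: 0.0136
t 17.525 p [ 0.4905 -0.1306  0.3176] jawyaw 10.804989775002293 toolz [-0.0008  0.0002 -1.    ] q [-0.4986 -0.0624  1.6614 -0.0002  1.5434 -0.6872] F [ 1.2951  0.166  -2.9813] gap 0.013555382750989099
need shift [ 0.0012  0.0091 -0.4439] turn [-0.0001 -0.0005  0.0022]
need shift [ 0.0012  0.0091 -0.5739] turn [-0.0001 -0.0005  0.0022]
```

View pics/t7b.png

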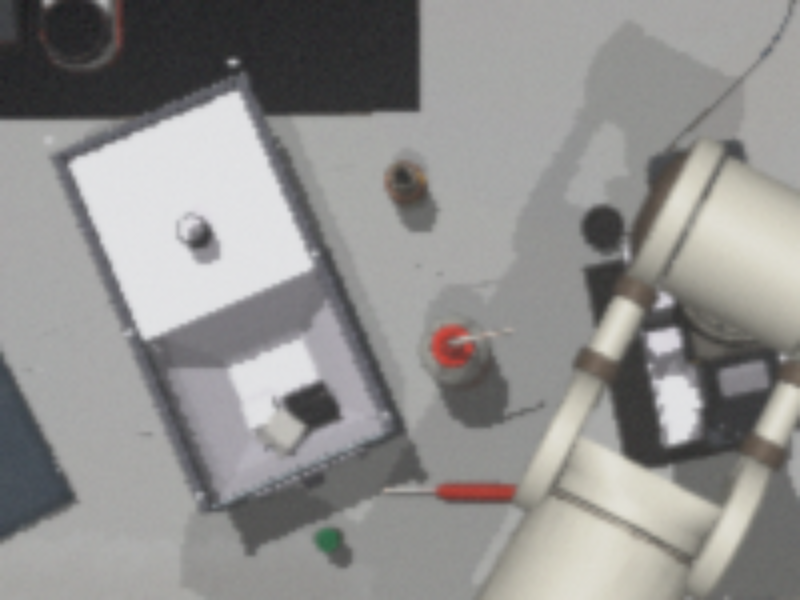

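```bash
python3 -m crank '[[0.002,0.009,-0.1,0,0,0.002,-1],[0.002,0.009,-0.22,0,0,0.002,-1],[0.002,0.009,-0.34,0,0,0.002,-1],[0.002,0.009,-0.42,0,0,0.002,-1],[0.002,0.009,-0.48,0,0,0.002,-1]]'
python3 -c "
from h import *
st();need((.491,-.127,.088),11)
d2=snap('side','s8.png')
cv2.imwrite('pics/s8b.png',cv2.resize(d2['color'][120:300,190:340,::-1],(500,600)))
"
```

```text
clock: 18.2
ee_pos: [0.4909, -0.1243, 0.123]
tool_rot: [-3.124, -0.305, 0.004]
ft_force: [-0.0, 0.0, -2.3]
finger_gap: 0.0134
t 18.2 p [ 0.4909 -0.1243  0.123 ] jawyaw 11.170297246646946 toolz [-0.003   0.0027 -1.    ] q [-0.4876  0.1009  1.8907  0.0011  1.1539 -0.683 ] F [-0.0478  0.036  -2.2822] gap 0.013440850527984828
need shift [ 0.0002 -0.0068 -0.0876] turn [-0.0017 -0.0019 -0.0019]
```

View pics/s8b.png

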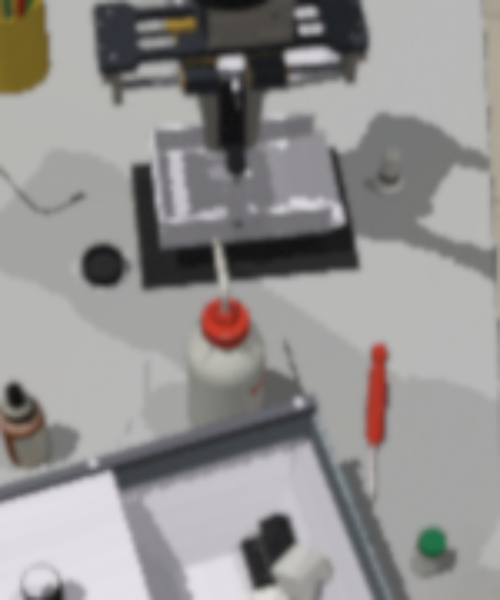

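```bash
python3 -m crank '[[0,-0.006,-0.03,-0.001,-0.002,-0.001,-1],[0,-0.006,-0.06,-0.001,-0.002,-0.001,-1],[0,-0.006,-0.075,-0.001,-0.002,-0.001,-1],[0,-0.006,-0.082,-0.001,-0.002,-0.001,-1],[0,-0.006,-0.086,-0.001,-0.002,-0.001,-1]]'
python3 -c "
from h import *
st();need((.491,-.127,.088),11)"
```

```text
clock: 18.88
ee_pos: [0.4897, -0.1261, 0.0877]
tool_rot: [-3.123, -0.303, 0.006]
ft_force: [-7.0, 3.4, 16.9]
finger_gap: 0.0137
t 18.875 p [ 0.4897 -0.1261  0.0877] jawyaw 11.083743904080244 toolz [-0.0039  0.0031 -1.    ] q [-0.492   0.1523  1.9133  0.001   1.0809 -0.6859] F [-7.0126  3.3984 16.9006] gap 0.013746037042314137
need shift [ 0.0033 -0.0022  0.0008] turn [-0.002  -0.0025 -0.0009]
```

```bash
python3 -m crank '[[0,0,0.001,0,0,0,-1],[0,0,0.002,0,0,0,-1],[0,0,0.002,0,0,0,-0.4],[0,0,0.002,0,0,0,-0.1],[0,0,0.002,0,0,0,0.3]]'
python3 -c "
from h import *
st()"
python3 -m crank '[[0,0,0,0,0,0,0.4],[0,0,0.05,0,0,0,0.4],[0,0,0.15,0,0,0,0.4],[0,0,0.28,0,0,0,0.4],[0,0,0.42,0,0,0,0.4]]'
python3 -m crank '[[-0.02,-0.05,0.1,0,0,0,0.4],[-0.05,-0.15,0.15,0,0,0,0.4],[-0.08,-0.28,0.15,0,0,0,0.4],[-0.1,-0.42,0.15,0,0,0,0.4],[-0.13,-0.55,0.15,0,0,0,0.4]]'
python3 -c "
from h import *
st()
for n in('top','side'):
    d=snap(n,n+'9.png');cv2.imwrite(f'pics/{n}9b.png',cv2.resize(d['color'][100:300,110:340,::-1],(690,600)))"
```

```text
clock: 19.5
ee_pos: [0.4898, -0.1262, 0.0886]
tool_rot: [-3.124, -0.303, 0.005]
ft_force: [0.6, -0.4, -0.6]
finger_gap: 0.0415
t 19.5 p [ 0.4898 -0.1262  0.0886] jawyaw 11.08204881249182 toolz [-0.0037  0.0029 -1.    ] q [-0.492   0.151   1.9127  0.001   1.0825 -0.6859] F [ 0.5965 -0.4463 -0.6032] gap 0.04152784068041966
clock: 20.12
ee_pos: [0.4893, -0.1259, 0.2578]
tool_rot: [-3.123, -0.303, 0.007]
ft_force: [0.4, -0.2, -0.2]
finger_gap: 0.0645
clock: 20.75
ee_pos: [0.4368, -0.3477, 0.3178]
tool_rot: [-3.123, -0.303, 0.006]
ft_force: [0.4, 0.1, 0.2]
finger_gap: 0.0642
t 20.75 p [ 0.4368 -0.3477  0.3178] jawyaw 11.07824077707321 toolz [-0.0042  0.0032 -1.    ] q [-0.888   0.076   1.5218 -0.0012  1.5489 -1.0814] F [0.3561 0.1214 0.2227] gap 0.06417347104196591
```

View pics/top9b.png

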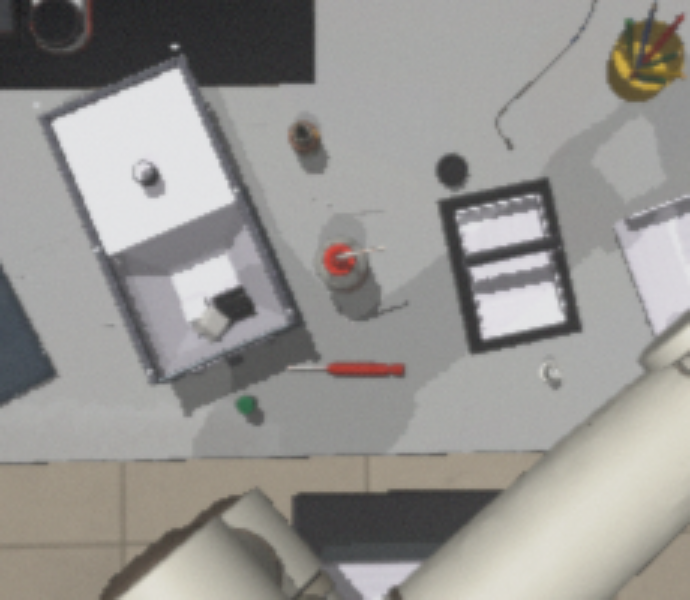

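View pics/side9b.png

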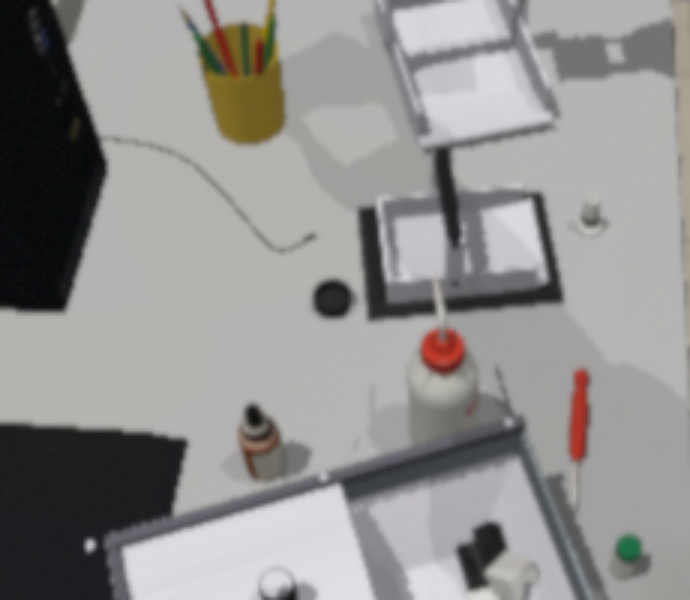

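```bash
python3 -c "
from h import *
d=load('side9.png');c=d['color'][:,:,::-1]
cv2.imwrite('pics/z1.png',cv2.resize(c[260:330,220:310],(770,600),interpolation=cv2.INTER_CUBIC))
t0=load('top0.png');t9=load('top9.png');s=3
f=lambda u,v,z: ray(t9,((u+.5)/s-.5+110,(v+.5)/s-.5+100),z)
k=f(147,171,.157);h=np.array([.4635,.209]);a=np.radians(22.4);print('knob hopper x',(k[:2]-h)@[np.cos(a),np.sin(a)],k)
l=(f(480,342,.014)+f(563,323,.014))/2;b=(f(456,207,.037)+f(543,193,.037))/2
m=sum(f(*p,.003) for p in((440,200),(549,179),(581,331),(473,354)))/4
print('tote mid',(l+b)/2,'mat',m)
D=np.abs(t0['color'].astype(int)-t9['color']).max(2)
cv2.imwrite('pics/diff.png',cv2.resize(np.clip(D[100:300,110:340]*3,0,255).astype(np.uint8),(690,600)))
"
```

```text
knob hopper x 0.11685396338742944 [0.573 0.25  0.157]
tote mid [ 0.4764 -0.131   0.0255] mat [ 0.4787 -0.1328  0.003 ]
```

View pics/z1.png

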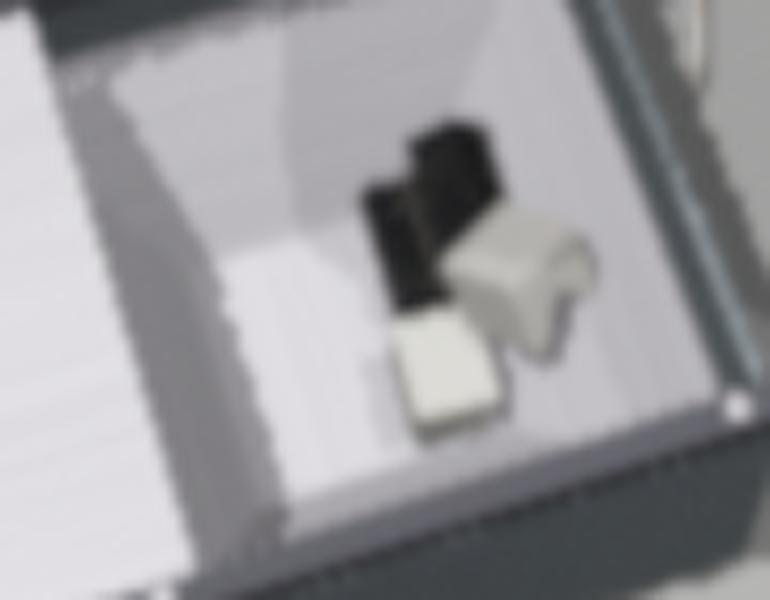

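View pics/diff.png

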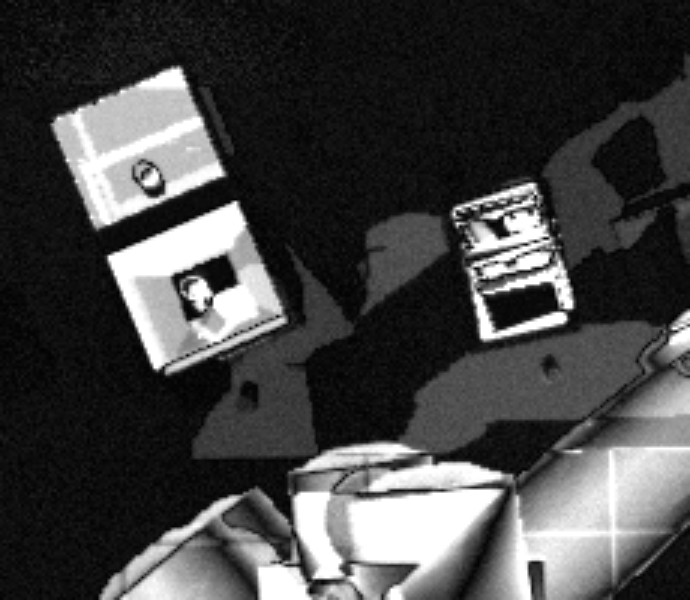

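```bash
python3 -c "
from bench import env
print(env.hand_in())"
```

```text
the job is handed in; nothing more can be done
None
```

I did the whole task in order and handed it in at about 21 s of the 59 s allowed. I slid the cover open to its stop, tipped the tote into the hopper at about 50 degrees, and set it back on its mat.

What the last pictures and readings showed:
- **Cover:** the knob sits at about x = +117 mm in the hopper's frame, against 120 mm for fully open. That is within my measuring error. I felt the stop as the force rose to about 13 N.
- **Blocks:** both V blocks and both clamps are visible inside the hopper, and the tote is empty.
- **Tote:** it stands upright and turned to line up with the mat. Its middle is about 3 mm from the mat's centre.
- **Other things on the table:** comparing the overhead view with the one from the start, only shadows changed around them.
- **Robot:** the arm was clear of everything, with the force reading near zero. The highest wrist force I saw was about 19 N, when the tote touched down on the mat.

No check failed. The only disagreement was a few millimetres between camera views, consistent with their calibration and my reading of the pixels.

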